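# Fit the matching flange to the stud plate

### The job

Put the flange whose bolt holes line up with the studs of the round stud plate onto that plate, turned so that all its studs come up through its holes and it sits flat, fully down on the plate, neck up. Lower it on rather than dropping it from a height, then let go; leave the other two flanges where they lie.

Things in the scene. Friction and masses are not known exactly. Their poses are not given: they have to be found in the camera images.
- plate_top (a point): centre of the top face of the stud plate: a dark grey round disc 128 mm across, 12 mm thick, fixed to the bench; its place and turn vary. Three equal upright bright metal studs, 8 mm thick, stand 22 mm above this face (the last 4 mm tapered) on a circle of 42 mm radius, 120 degrees apart. z up; +x points from the centre to one stud.
- flange_three_wide_mid (a point): centre, 37.5 mm above the underside, of a loose steel flange, 0.3 kg: disc 114 mm across, 10 mm thick; upright round neck in its middle, 26 mm across, reaching 75 mm above the underside (grip its upper half, clear of the studs). Three 22 mm through holes on a circle of 42 mm radius, 120 degrees apart. z up the neck; +x from the centre to one hole. Lies flat, any turn.
- flange_four_mid (a point): the same point of a second loose flange with the same disc, neck, weight and material, but four 22 mm holes on a circle of 42 mm radius, 90 degrees apart. z up; +x to one hole. The three flanges swap places.
- flange_three_narrow_mid (a point): the same point of a third loose flange with the same disc, neck, weight and material, but three 22 mm holes on a smaller circle of 26.5 mm radius, 120 degrees apart, close round the neck. z up; +x to one hole.
Not all that is in view belongs to the job. There is more than one size of the part that bears plate_top; the job needs the larger.

How it is judged:
By the outcome, as a careful person would: the job done as asked, in the order asked, and still so for the second after the job is handed in, with the robot touching nothing.
It also fails if it takes over 35 s, if anything falls off the work surface, if the arm or the gripper's body presses on something with over 40 N, if the wrist force passes 120 N, or if a joint passes its speed limit or range.

### The arm

A 7-joint arm with a two-finger parallel gripper is mounted at the origin on a cart in front of the work surface, level with it; the furniture and walls round the work are solid. World frame = base frame: x ahead of the robot, y to its left, z up, the work surface at z = 0. Lengths are in m, angles in rad, forces in N, time in s.
With the tool pointing down it reaches from about 0.4 to 0.875 m from the base axis. Payload 19.3 kg.
Tool frame: the origin (TCP) lies where the fingers leave the gripper's body, on its centre line; the fingertips stand bot.tip_reach ahead of it and the grasp point (between the pads) lies 54 mm ahead of it (bot.tip_reach is the distance from the TCP to the fingertips, in m); z points along the fingers, y is the line along which they close (so a half turn about z gives the same grasp; the last joint's range is limited). The gripper opens to 85 mm and grips with 20 to 120 N. Pads are 22 mm wide; open, the fingers measure 114 mm over their backs; the gripper's body (76 mm by 85 mm) begins 54 mm behind the grasp point. The pads swing forward as they close: fully open they stand 13 mm farther back than shut.
Start: joints at [1.137, 0.521, -0.036, 1.599, 0.021, 1.021, -0.113], TCP at [0.222, -0.584, 0.304] pointing down, gripper open.
Joint ranges: [-2.91, 2.91], [-0.3, 2.13], [-1.5, 1.42], [0.17, 2.43], [-1.26, 4.41], [0.16, 1.93], [-2.52, 2.52]. Speed limits (rad/s): [1.89, 1.89, 2.39, 2.39, 3.01, 3.01, 3.01].

### API

Orientations are given as [roll, pitch, yaw] about the fixed x, y, z axes, in that order (R = Rz(yaw) Ry(pitch) Rx(roll)).
In Python, from workcell import bot gives the robot as it stands. The module is installed in compiled form; this text tells all that it offers.
- The arm moves only by the shell command python3 -m jog 'ROWS' [FORCE]. ROWS is JSON, a list that holds one entry, the list of rows, each a list of 7 numbers: the shift along the tool's x, y, z in mm, then the turn, a rotation vector about the tool's x, y, z in rad, then the opening, from 0 (shut) to 1 (fully open). In form: [[[tx, ty, tz, wx, wy, wz, fingers], ...]]. A call has 1 to 5 rows; each row shifts and turns the commanded pose from where the row before left it, along the tool's axes as they then stand; what a row does not reach is not made up. A row lasts 1/10 s, in which the tool goes at most 50 mm and 8.59 degrees, less where a joint would pass 70% of its speed; a pose out of reach is approached as far as the arm can. A call is refused whole if a number of a shift passes 50 or a number of a turn 0.15, either way. A call with a gripper value outside its range is refused whole. The fingers move at their own pace and stop on an object; FORCE is the grip in N (left out, the last holds). Time passes only in rows, so rows that do not move let the fingers close. It gives the time, the measured TCP pose, the force, the opening and the grip force at its end, in the units of the state.
- bot.observe(): the state, without advancing time (a new reading comes with each control period).
- bot.grab_frame(name): name is "side" or "top"; returns a dict with "img" (384x512x3 uint8, red, green, blue), "intrinsics" (3x3 intrinsics, pixels), "R" (3x3) and "t" (3): a world point X has camera coordinates R X + t. Camera axes: x right, y down, z forward; pixel columns grow to the right and rows downward; lengths in m; the calibration is good to about 2 mm. A picture is of the moment at which its call begins. There is no depth.
- bot.job_done(): hands the job in; it is judged then, once.
Trained networks look in a picture, given as the dict that the camera call returned (one of the last four; its "shot" number tells which), for a name from the list of things; names that differ only in an ending like _2 or _b are one class to them, and where a whole thing is asked for, a point or a joint stands for the part that bears it (a point fixed in the world has none). Each returns a list of dicts, best first, with "conf" (0 to 1); they miss things now and then, are a little off and sometimes report something else, mostly with a low value. They report only what shows in the picture. A call takes as long as a camera call. They do not tell look-alikes from the thing itself.
- bot.trace(query, picture): "region" (384x512 bool, what is visible of it).
- bot.spot_point(query, picture): "xyz" ([x, y, z] in m, in world coordinates, good to about 4 mm: a listed point, or the origin of a listed thing).
The state is a dict: "clock": time; "qpos": joint angles; "qd": joint speeds; "joint_efforts": joint torques, N m; "position": TCP position; "tool_rot": TCP orientation; "force": force on the tool from outside, world axes, zero at the start; "moment": the same for the moment, N m; "grip_width": finger opening in m; "finger_force": force on a finger pad.
Only numpy, scipy, OpenCV 4.12 (cv2) and the standard library are available. Lean on these libraries where they do the work, as an engineer would, in place of code of your own. Each camera call takes 0.05 s, during which the arm holds its last target. There are 200 camera calls.

## Working session

There is one attempt and no reset: what is moved stays moved. The work goes in short steps, Python scripts to look and compute and a shell command to move; the robot and the scene stay as the last step left them, time stands still between calls to the robot, and variables do not carry over. Pictures are saved under pics/ and viewed, at most 10 in all, crops included, and the job is handed in when it is done.

```bash
mkdir -p pics
python3 - <<'E'
from workcell import bot
import cv2,numpy as np
s=bot.observe();print({k:np.round(v,3).tolist() for k,v in s.items()},bot.tip_reach)
for n in("top","side"):
    f=bot.grab_frame(n);cv2.imwrite(f"pics/{n}0.png",f["img"][:,:,::-1])
    print(n,f["intrinsics"].round(1).tolist(),f["R"].round(3).tolist(),f["t"].round(3).tolist())
    for q in("plate_top","flange_three_wide_mid","flange_four_mid","flange_three_narrow_mid"):
        for d in bot.spot_point(q,f):
            X=np.array(d["xyz"]);p=f["intrinsics"]@(f["R"]@X+f["t"]);print(n,q,round(d["conf"],2),X.round(3),(p[:2]/p[2]).round())
E
```

```text
{'clock': 0.0, 'qpos': [1.137, 0.522, -0.036, 1.6, 0.021, 1.021, -0.113], 'qd': [-0.0, -0.0, 0.0, 0.002, -0.002, -0.0, -0.001], 'joint_efforts': [-0.002, -92.709, 1.979, -36.993, 0.018, 0.008, 0.0], 'position': [0.222, -0.584, 0.303], 'tool_rot': [-3.141, 0.0, 0.364], 'force': [0.003, -0.023, -0.547], 'moment': [0.025, 0.024, 0.006], 'finger_force': 0.0, 'grip_width': 0.085} 0.0726
top [[432.0, 0.0, 263.4], [0.0, 432.0, 185.5], [0.0, 0.0, 1.0]] [[-0.01, -1.0, -0.018], [-0.996, 0.011, -0.086], [0.086, 0.017, -0.996]] [-0.103, 0.531, 1.141]
top plate_top 0.76 [ 0.544 -0.111  0.012] [264. 180.]
top plate_top 0.59 [ 0.565 -0.489  0.012] [404. 171.]
top flange_three_wide_mid 0.97 [0.574 0.088 0.037] [190. 169.]
top flange_four_mid 0.58 [ 0.489 -0.327  0.035] [346. 200.]
top flange_three_narrow_mid 0.76 [0.436 0.213 0.032] [143. 221.]
side [[376.3, 0.0, 249.5], [0.0, 376.3, 189.9], [0.0, 0.0, 1.0]] [[-0.92, -0.391, -0.024], [-0.231, 0.591, -0.773], [0.316, -0.706, -0.634]] [0.427, 0.249, 0.98]
side plate_top 0.81 [ 0.55  -0.107  0.013] [238. 205.]
side plate_top 0.54 [ 0.563 -0.483  0.012] [274. 146.]
side flange_three_wide_mid 0.64 [0.568 0.082 0.04 ] [204. 238.]
side flange_three_wide_mid 0.57 [0.434 0.21  0.038] [228. 287.]
side flange_four_mid 0.85 [ 0.488 -0.33   0.033] [279. 167.]
```

View pics/top0.png

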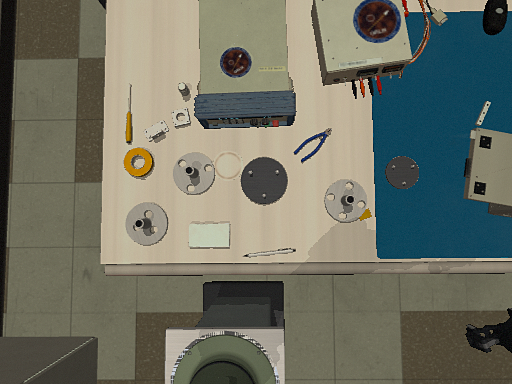

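View pics/side0.png

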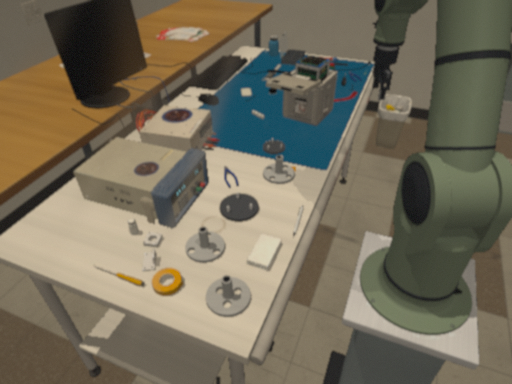

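The top view shows plates at (264,180), the larger one, and (403,171), a small decoy. The flanges are at (193,173), (146,223) and (346,200). The yellow ring at (138,162) and the pale ring at (228,165) are distractors. A close crop will show the hole patterns.

Run:
```python
import cv2,numpy as np
i=cv2.imread("pics/top0.png")
c=[(193,173),(146,223),(346,200),(264,180)]
t=[cv2.resize(i[y-32:y+32,x-42:x+42],(400,300),interpolation=cv2.INTER_CUBIC) for x,y in c]
cv2.imwrite("pics/crop0.png",np.vstack([np.hstack(t[:2]),np.hstack(t[2:])]))
```

```text
(no output)
```

View pics/crop0.png

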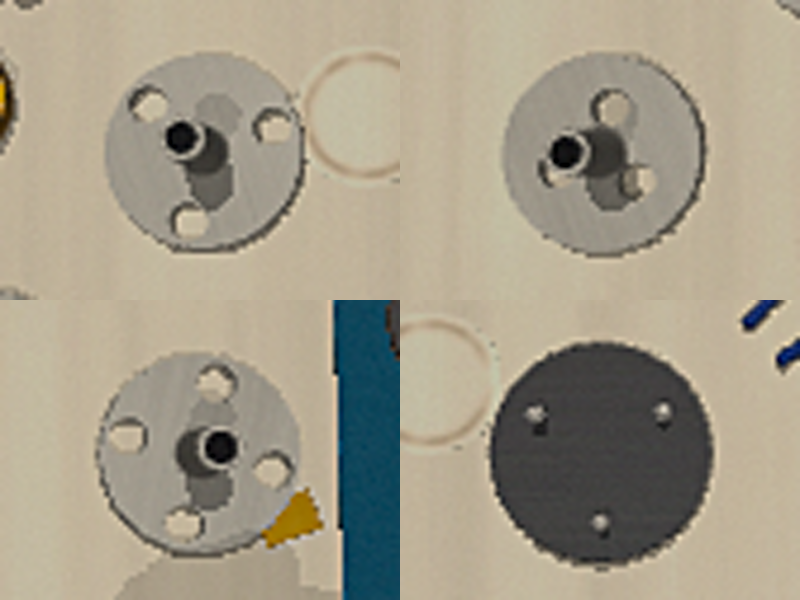

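Crop: top-left, pixel (193,173), has three wide holes, so it is the target. Top-right, (146,223), is the narrow three-hole flange and bottom-left, (346,200), has four holes. Bottom-right is the large plate with 3 studs. Next I back-project holes and studs.

```bash
cat > h.py <<'E'
from workcell import bot
import numpy as np
from scipy.optimize import least_squares
def bp(f,uv,z):
    K,R,t=map(np.array,(f["intrinsics"],f["R"],f["t"]))
    d=R.T@np.linalg.solve(K,[*uv,1]);c=-R.T@t
    return (c+d*(z-c[2])/d[2])[:2]
def fit(P,r=.042):
    # centre & angle (mod 120deg)
    P=np.array(P);c=P.mean(0);a=np.angle(np.sum(np.array([complex(*(p-c)) for p in P])**3))/3
    return c,np.degrees(a),np.linalg.norm(P-c,axis=1)
E
python3 - <<'E'
from h import *
f=bot.grab_frame("top")
for o,pts,z in(((151,141),[(150,104),(272,126),(190,220)],.009),((222,148),[(136,112),(263,111),(200,222)],.034)):
    c,a,r=fit([bp(f,(o[0]+x/400*84-.5,o[1]+y/300*64-.5),z) for x,y in pts]);print(c.round(4),a.round(1),r.round(4))
for n in("top","side"):
    f=bot.grab_frame(n)
    for q in("flange_three_wide_mid","plate_top"):
        print(n,q,[(d["xyz"],d["conf"]) for d in bot.spot_point(q,f)])
        d=bot.trace(q,f)[0]["region"];v,u=np.nonzero(d);print(len(u),u.mean(),v.mean(),bp(f,(u.mean(),v.mean()),.011))
E
```

```text
[0.5686 0.0827] 49.0 [0.0416 0.0415 0.0417]
[ 0.5456 -0.1095] 59.8 [0.0414 0.0414 0.0421]
top flange_three_wide_mid [([0.5707, 0.0868, 0.0404], 0.57)]
1192 194.09731543624162 173.07802013422818 [0.56670173 0.08025394]
top plate_top [([0.5671, -0.4891, 0.0127], 0.82), ([0.5457, -0.11, 0.0112], 0.56)]
1800 263.79277777777776 180.19444444444446 [ 0.54500208 -0.11003954]
side flange_three_wide_mid [([0.5712, 0.0852, 0.0408], 0.94)]
1057 204.85146641438033 245.20151371807 [0.56821341 0.08582815]
side plate_top [([0.5496, -0.1073, 0.0137], 0.61), ([0.5631, -0.4843, 0.0122], 0.61)]
282 274.0496453900709 146.47517730496455 [ 0.56192849 -0.4793265 ]
```

Target flange centre ≈ (0.569, 0.084) with turn 49°. Large plate ≈ (0.546, −0.109) with turn 60°, so +11° is needed. I'll travel high first.

```bash
python3 -m jog '[[[15,-13,0,0,0,0,1],[30,-27,0,0,0,0,1],[30,-27,0,0,0,0,1],[30,-27,0,0,0,0,1],[30,-27,0,0,0,0,1]]]' 60 && python3 -m jog '[[[30,-27,0,0,0,0,1],[30,-27,0,0,0,0,1],[30,-27,0,0,0,0,1],[30,-27,0,0,0,0,1],[30,-27,0,0,0,0,1]]]'
```

```text
clock: 1.55
position: [0.306, -0.4215, 0.304]
tool_rot: [3.141, -0.0, 0.364]
force: [1.1, -0.6, -0.4]
grip_width: 0.0851
finger_force: 0.0
clock: 2.05
position: [0.3982, -0.242, 0.3042]
tool_rot: [3.141, -0.0, 0.364]
force: [1.1, -0.6, -0.4]
grip_width: 0.0855
finger_force: 0.0
```

```bash
python3 -m jog '[[[30,-27,0,0,0,0,1],[30,-27,0,0,0,0,1],[30,-27,0,0,0,0,1],[30,-27,0,0,0,0,1],[30,-27,0,0,0,0,1]]]' && python3 -m jog '[[[30,-27,0,0,0,0,1],[30,-27,0,0,0,0,1],[30,-27,20,0,0,0,1],[25,-22,30,0,0,0,1],[10,-8,30,0,0,0,1]]]'
python3 - <<'E'
from h import *
print(bot.observe()["qpos"])
E
```

```text
clock: 2.55
position: [0.4903, -0.0624, 0.3041]
tool_rot: [3.141, -0.0, 0.364]
force: [1.5, -0.6, -0.2]
grip_width: 0.0854
finger_force: 0.0
clock: 3.05
position: [0.5681, 0.0879, 0.2231]
tool_rot: [-3.141, -0.002, 0.367]
force: [-0.4, -0.1, 0.2]
grip_width: 0.0854
finger_force: 0.0
[-0.05932535  0.55086926 -0.27525546  1.80048223  0.19515161  0.81485831
 -1.63392399]
```

```bash
python3 -m jog '[[[0,4,10,0,0,0,1],[0,0,15,0,0,0,1],[0,0,15,0,0,0,1],[0,0,0,0,0,0,1]]]'
python3 - <<'E'
from h import *
import cv2
f=bot.grab_frame("side");p=f["img"][150:310,110:310,::-1];cv2.imwrite("pics/s1.png",cv2.resize(p,(750,600),interpolation=cv2.INTER_CUBIC))
E
```

```text
clock: 3.45
position: [0.5679, 0.0796, 0.1826]
tool_rot: [-3.141, 0.002, 0.363]
force: [0.2, -0.5, -0.3]
grip_width: 0.0857
finger_force: 0.0
```

View pics/s1.png

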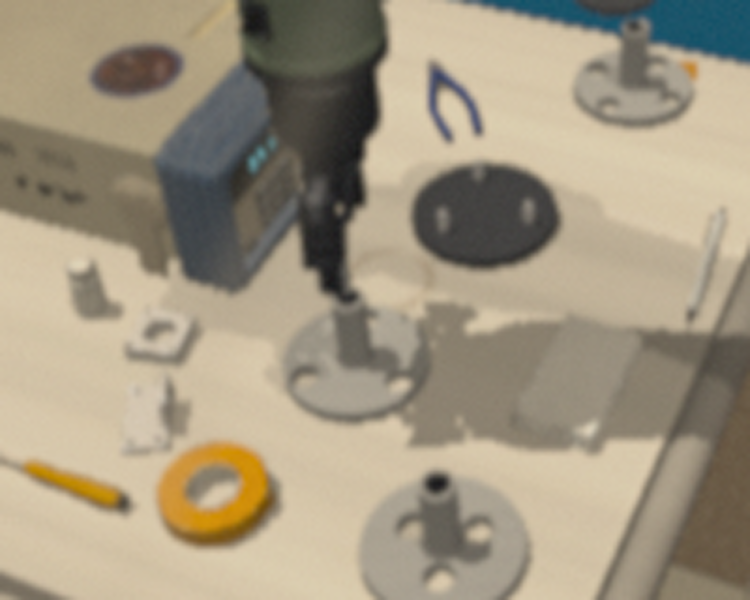

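The side crop shows the gripper above the target neck at (350,300), with the plate clear to its right. Descend.

```bash
python3 -m jog '[[[2,-3,20,0,0,0,1],[0,0,20,0,0,0,1],[0,0,20,0,0,0,1],[0,0,10,0,0,0,1],[0,0,0,0,0,0,1]]]' && python3 -m jog '[[[0,0,0,0,0,0,0],[0,0,0,0,0,0,0],[0,0,0,0,0,0,0],[0,0,0,0,0,0,0],[0,0,0,0,0,0,0]]]' 70
```

```text
clock: 4.0
position: [0.5691, 0.0838, 0.1136]
tool_rot: [-3.142, 0.001, 0.364]
force: [-0.7, 0.4, 0.4]
grip_width: 0.0855
finger_force: 0.0
clock: 4.5
position: [0.5696, 0.084, 0.1146]
tool_rot: [3.141, -0.001, 0.364]
force: [-3.0, -0.6, 10.4]
grip_width: 0.0243
finger_force: 68.1
```

```bash
python3 -m jog '[[[0,0,-10,0,0,0,0],[0,0,-25,0,0,0,0],[0,0,-25,0,0,0,0],[-10,18,0,0,0,0,0],[-14,27,0,0,0,0,0]]]' && python3 -m jog '[[[-20,38,0,0,0,0,0],[-20,38,0,0,0,0,0],[-16,31,0,0,0,0,0],[-10,18,0,0,0,-0.09,0],[0,0,0,0,0,-0.1,0]]]' && python3 -m jog '[[[0,0,0,0,0,0,0],[0,0,0,0,0,0,0]]]'
python3 - <<'E'
from h import *
import cv2
f=bot.grab_frame("side");p=f["img"][130:270,150:325,::-1];cv2.imwrite("pics/s2.png",cv2.resize(p,(750,600),interpolation=cv2.INTER_CUBIC))
f=bot.grab_frame("top");p=f["img"][135:225,210:322,::-1];cv2.imwrite("pics/t2.png",cv2.resize(p,(750,600),interpolation=cv2.INTER_CUBIC))
E
```

```text
clock: 5.0
position: [0.5632, 0.0346, 0.1753]
tool_rot: [-3.141, -0.002, 0.367]
force: [0.4, -1.1, -3.1]
grip_width: 0.0247
finger_force: 68.8
clock: 5.5
position: [0.545, -0.1105, 0.1744]
tool_rot: [3.14, 0.001, 0.553]
force: [0.4, 0.9, -2.4]
grip_width: 0.0244
finger_force: 68.9
clock: 5.7
position: [0.5458, -0.1065, 0.1742]
tool_rot: [-3.141, -0.0, 0.551]
force: [0.7, 0.8, -2.0]
grip_width: 0.0245
finger_force: 68.9
```

View pics/s2.png

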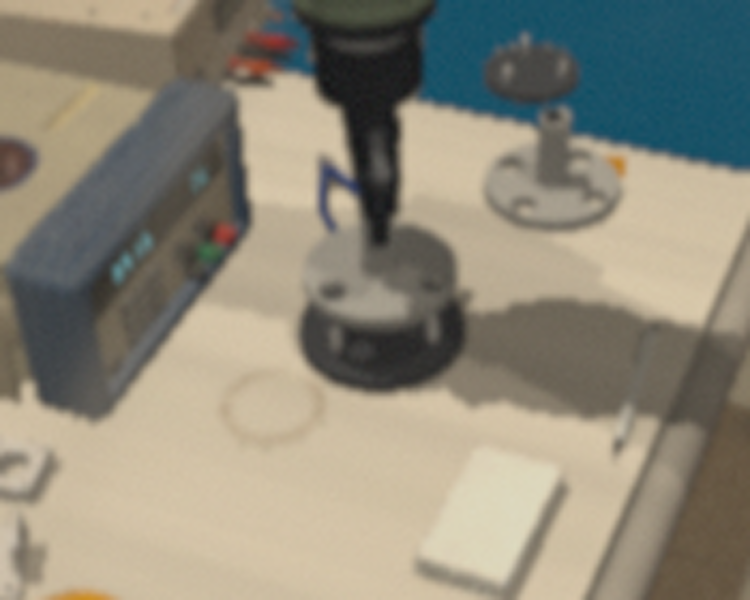

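View pics/t2.png

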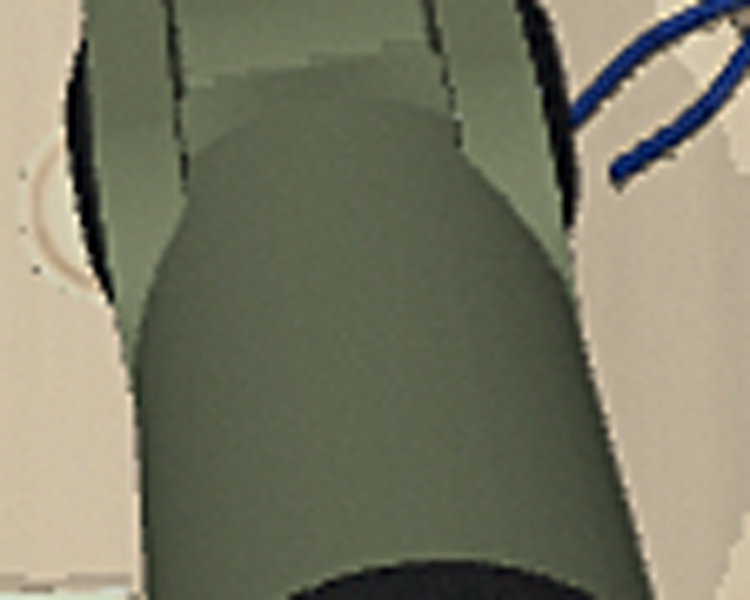

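Side crop: the held flange hangs level over the large plate, with holes at about (332,290) and (433,283) and stud tips just below at (337,325) and (433,315). The arm blocks the top view. I'll compare predicted and seen positions in the side view.

Run:
```python
from h import *
import cv2
f=bot.grab_frame("side");S=np.array([750/175,600/140])
def pr(X):
    p=f["intrinsics"]@(f["R"]@np.array(X)+f["t"]);return ((p[:2]/p[2]+.5-[150,130])*S).round()
im=cv2.resize(f["img"][130:270,150:325,::-1],(750,600),interpolation=cv2.INTER_CUBIC)
for nm,c,a,z,col in(("hole",(.5458,-.1068),60,.070,(0,0,255)),("stud",(.546,-.1095),60,.034,(0,255,0))):
  for k in range(3):
    for r in ([.011,0] if nm=="hole" else [.004]):
      th=np.radians(a+120*k);q=np.array(c)+.042*np.array([np.cos(th),np.sin(th)])
      pts=np.array([pr([q[0]+r*np.cos(t),q[1]+r*np.sin(t),z]) for t in np.linspace(0,6.28,30)],int)
      cv2.polylines(im,[pts],True,col,1)
q=np.linspace(0,6.28,60)
for c,r,z,col in(((.5458,-.1068),.057,.07,(0,0,255)),((.546,-.1095),.064,.012,(0,255,0))):
  cv2.polylines(im,[np.array([pr([c[0]+r*np.cos(t),c[1]+r*np.sin(t),z]) for t in q],int)],True,col,1)
cv2.imwrite("pics/s3.png",im)
```

```text
(no output)
```

View pics/s3.png

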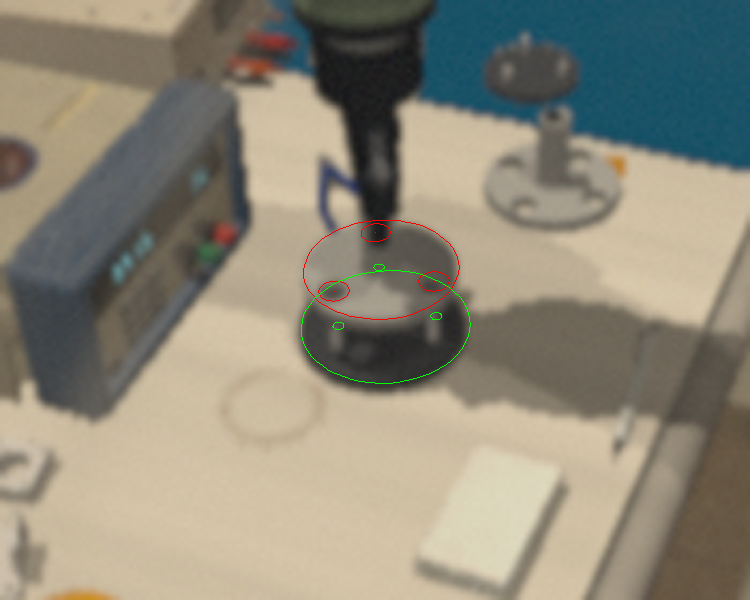

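Prediction and image agree within about 2 mm for both holes and studs, well inside the 7 mm clearance. Lowering in steps while watching the force.

```bash
python3 -m jog '[[[0,1,8,0,0,0,0],[0,0,8,0,0,0,0],[0,0,6,0,0,0,0],[0,0,6,0,0,0,0],[0,0,4,0,0,0,0]]]' && python3 -m jog '[[[0,0,4,0,0,0,0],[0,0,4,0,0,0,0],[0,0,2,0,0,0,0],[0,0,0,0,0,0,0]]]'
```

```text
clock: 6.35
position: [0.546, -0.1076, 0.1411]
tool_rot: [-3.141, 0.001, 0.554]
force: [-0.1, 0.3, -2.1]
grip_width: 0.0243
finger_force: 68.9
clock: 6.75
position: [0.5462, -0.1077, 0.1317]
tool_rot: [-3.141, 0.0, 0.554]
force: [-0.2, -0.3, -1.8]
grip_width: 0.0242
finger_force: 68.9
```

```bash
python3 -m jog '[[[0,0,2,0,0,0,0],[0,0,1,0,0,0,0],[0,0,1,0,0,0,0],[0,0,0,0,0,0,0]]]'; python3 -m jog '[[[0,0,1,0,0,0,0],[0,0,0,0,0,0,0]]]'
```

```text
clock: 7.15
position: [0.5462, -0.1077, 0.1278]
tool_rot: [-3.142, 0.0, 0.554]
force: [-0.3, -0.2, -3.5]
grip_width: 0.0242
finger_force: 68.9
clock: 7.35
position: [0.5462, -0.1077, 0.1268]
tool_rot: [-3.142, 0.0, 0.554]
force: [0.5, -0.6, -2.0]
grip_width: 0.0245
finger_force: 68.9
```

```bash
python3 -m jog '[[[0,0,1,0,0,0,0],[0,0,0,0,0,0,0]]]'; python3 -m jog '[[[0,0,0.5,0,0,0,0],[0,0,0,0,0,0,0]]]'
```

```text
clock: 7.55
position: [0.5463, -0.1077, 0.1266]
tool_rot: [3.141, 0.0, 0.554]
force: [-5.7, 0.7, 13.8]
grip_width: 0.0242
finger_force: 70.9
clock: 7.75
position: [0.5463, -0.1077, 0.1266]
tool_rot: [3.141, -0.0, 0.554]
force: [-9.6, 1.2, 24.8]
grip_width: 0.0245
finger_force: 71.9
```

Contact came at exactly the seated height (0.1266). I'll relieve the press, open, retreat and look.

```bash
python3 -m jog '[[[0,0,-1,0,0,0,0],[0,0,0,0,0,0,0.4],[0,0,0,0,0,0,1],[0,0,0,0,0,0,1],[0,0,0,0,0,0,1]]]' 20 && python3 -m jog '[[[0,0,0,0,0,0,1],[0,0,-15,0,0,0,1],[0,0,-30,0,0,0,1],[0,0,-40,0,0,0,1],[0,0,-40,0,0,0,1]]]' && python3 -m jog '[[[-20,30,-20,0,0,0,1],[-20,35,0,0,0,0,1],[-20,35,0,0,0,0,1],[-20,35,0,0,0,0,1],[-20,35,0,0,0,0,1]]]'&& python3 -m jog '[[[-10,25,0,0,0,0,1],[0,0,0,0,0,0,1]]]'
python3 - <<'E'
from h import *
import cv2
g=lambda p:cv2.resize(p[:,:,::-1],(400,320),interpolation=cv2.INTER_CUBIC)
a=bot.grab_frame("side")["img"][165:235,195:282];b=bot.grab_frame("top")["img"][145:217,220:310]
cv2.imwrite("pics/end.png",np.hstack([g(a),g(b)]))
E
```

```text
clock: 8.25
position: [0.5463, -0.1077, 0.1263]
tool_rot: [-3.142, -0.0, 0.554]
force: [0.5, -0.9, -1.2]
grip_width: 0.0761
finger_force: 0.0
clock: 8.75
position: [0.5459, -0.1075, 0.2538]
tool_rot: [-3.141, -0.0, 0.554]
force: [0.1, -0.5, -0.5]
grip_width: 0.0854
finger_force: 0.0
clock: 9.25
position: [0.5503, -0.3065, 0.2728]
tool_rot: [3.141, -0.001, 0.554]
force: [0.1, 0.4, 0.6]
grip_width: 0.0855
finger_force: 0.0
clock: 9.45
position: [0.5543, -0.3355, 0.2721]
tool_rot: [3.14, 0.001, 0.549]
force: [-0.2, 1.2, -0.8]
grip_width: 0.0856
finger_force: 0.0
```

View pics/end.png

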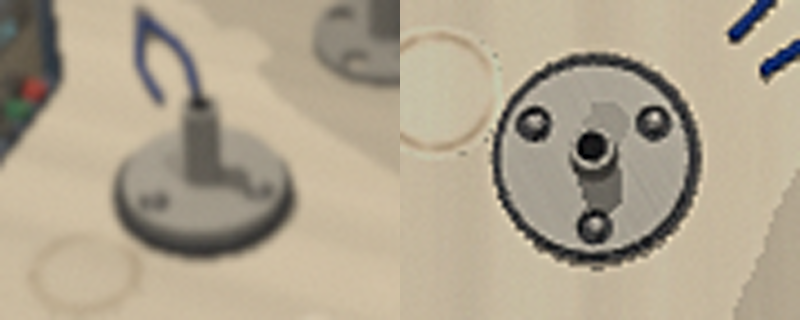

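The flange sits flat and centred on the plate. All three studs show in the holes, in the top crop at (533,123), (653,123) and (594,227).

```bash
python3 -c "
from workcell import bot
print(bot.job_done())"
```

```text
the job is handed in; nothing more can be done
None
```

The wide three-hole flange is seated flat on the larger stud plate, neck up, with all three studs through its holes; I let go, left the other two flanges alone, and handed the job in at about 9.5 s.

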